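Step the weekly pill reminder round to day one

ROBOT

A 6-joint arm with a two-finger parallel gripper is mounted at the origin on the work surface. World frame = base frame: x ahead of the robot, y to its left, z up, the work surface at z = 0. Lengths are in m, angles in rad, forces in N, time in s.
With the tool pointing down it reaches from about 0.4 to 0.825 m from the base axis. Payload 7 kg.
Tool frame: the origin (TCP) lies midway between the tips of the shut fingers; the grasp point (between the pads) lies 19 mm behind it; z points along the fingers, y is the line along which they close (so a half turn about z gives the same grasp; the last joint's range is limited). The gripper opens to 88 mm and grips with 3 to 60 N. Pads are 19 mm wide; open, the fingers measure 130 mm over their backs; the gripper's body (78 mm by 193 mm) begins 47 mm behind the grasp point.
Start: joints at [-0.823, 0.359, 0.012, 0, -1.224, -0.288], TCP at [0.3, -0.605, 0.227] pointing down, gripper open.
Joint ranges: [-3.07, 3.07], [-1.43, 2.12], [-1.02, 1.25], [-3.03, 1.67], [-3.05, -0], [-3.03, 3.03]. Speed limits (rad/s): [2.39, 2.39, 3.01, 3.14, 3.14, 3.14].

INTERFACE

Orientations are given as [roll, pitch, yaw] about the fixed x, y, z axes, in that order (R = Rz(yaw) Ry(pitch) Rx(roll)).
In Python, from station import get_state, grab_frame, calibration, job_done, boxes_of, regions_of, spot_point gives the robot as it stands. The module is installed in compiled form; this text tells all that it offers.
- The arm moves only by the tool arm_command, never from a script. Its argument "commands" is a list of rows, each an object of numbers: "tx", "ty", "tz": the shift along the tool's x, y, z each as a share of 25 cm, from -1 to 1; "twist": the turn about the tool's z as a share of 180 degrees, from -1 to 1. A call has exactly 8 rows; each row is the pose to reach, as a shift and turn from the pose commanded when the call began, along the tool's axes at that moment, turning the shorter way round; what a row does not reach only later rows make up. A row lasts 1/12 s, in which the tool goes at most 41.7 mm and 7.16 degrees, less where a joint would pass 70% of its speed; a pose out of reach is approached as far as the arm can. A call with a number of a shift or a turn outside -1 to 1 is refused whole. A call with a gripper value outside its range is refused whole. "claw" is the opening, from 0 (shut) to 1 (fully open), set as the call begins (left out, the last holds). The fingers move at their own pace and stop on an object; "grip_force" is the grip in N (left out, the last holds). Time passes only in rows, so rows that repeat a pose let the fingers close, or fill a call up. It gives the time, the measured TCP pose, the force, the opening and the grip force at its end, in the units of the state.
- get_state(): the state, without advancing time (a new reading comes with each control period).
- grab_frame(name): name is "side" or "top"; returns the picture (400x640x3 uint8, red, green, blue); there is no depth.
- calibration(name): a dict with "camera_matrix" (3x3 intrinsics, pixels), "extrinsics" (4x4, takes a point from camera to world coordinates). Camera axes: x right, y down, z forward; pixel columns grow to the right and rows downward; lengths in m; the calibration is good to about 2 mm. A picture is of the moment at which its call begins. calibration takes no time and is no camera call.
- job_done(): hands the job in; it is judged then, once.
Trained networks look in the newest picture that a camera, given by its name, has taken for a name from the list of things; names that differ only in an ending like _2 or _b are one class to them, and where a whole thing is asked for, a point or a joint stands for the part that bears it (a point fixed in the world has none). Each returns a list of dicts, best first, with "score" (0 to 1); they miss things now and then, are a little off and sometimes report something else, mostly with a low value. They report only what shows in the picture. A call takes as long as a camera call.
- boxes_of(query, camera): "rect" ([left, top, right, bottom] in pixels, round what is visible of it).
- regions_of(query, camera): "region" (400x640 bool, what is visible of it) and "rect" ([left, top, right, bottom] in pixels, round what is visible of it).
- spot_point(query, camera): "uv" ([column, row] in pixels: a listed point, or the origin of a listed thing).
The state is a dict: "t": time; "q": joint angles; "qd": joint speeds; "joint_efforts": joint torques, N m; "eef_pos": TCP position; "ee_rot": TCP orientation; "force": force on the tool from outside, world axes, zero at the start; "moment": the same for the moment, N m; "width": finger opening in m; "gripper_force": force on a finger pad.
Only numpy, scipy, OpenCV 4.12 (cv2) and the standard library are available. Lean on these libraries where they do the work, as an engineer would, in place of code of your own. Each camera call takes 0.05 s, during which the arm holds its last target. There are 200 camera calls.

TASK

A new week begins: press the step button of the pill reminder (the white box with the round seven-cell dial) as often as it takes to bring the one-dot cell to the black pointer. Leave the dial itself untouched, do not press the button of the kitchen timer, and let the step button come back up at the end.

Things in the scene. Friction and masses are not known exactly. Their poses are not given: they have to be found in the camera images.
- step_top (a point): Top centre of the reminder's step button: grey, round, 36 mm wide, 16 mm proud of the 44 mm high fixed housing, 130 mm from the dial's axis, beyond the pointer. Press straight down 12 mm to a hard stop, then let it spring back; that moves the dial on one cell, counter-clockwise from above, the last part as it rises. 2 to 3 N at 25 mm/s, up to 10 N if quick. Under 11 mm may not count.
- dial: The reminder's grey dial, 140 mm wide, 17 mm high over the housing; origin on its vertical axis at the housing's top, z up, y to the one-dot cell. Seven white cells of 34 by 36 mm bear one to seven black dots, rising clockwise from above; each step brings the next number to the pointer, one after seven. A detent centres a cell at the pointer. At the start it shows four, five or six dots.
- one_dot (a point): Centre of the one-dot cell's top, on the dial, 47 mm from its axis.
- pointer (a point): Tip of the reminder's fixed black pointer, on the housing's top 74 mm from the dial's axis, on the line from the axis to the step button. A cell standing at the pointer has its centre 27 mm from this point. The housing is 170 mm square under the dial, with a 110 mm wide tongue that carries pointer and button.
- timer_button (a joint): Bystander: grey push button (32 mm across, 6 mm travel, value in m, 0 is up) of the kitchen timer, a white box of 85 by 85 by 32 mm with a dark display and no dial. Not to be pressed.

How it is judged:
By the outcome, as a careful person would: the job done as asked, in the order asked, and still so for the second after the job is handed in, with the robot touching nothing.
It also fails if it takes over 48 s, if anything falls off the work surface, if the arm or the gripper's body presses on something with over 40 N, if the wrist force passes 120 N, or if a joint passes its speed limit or range.

## Working session

There is one attempt and no reset: what is moved stays moved. The work goes in short steps, Python scripts to look and compute and a tool call to move; the robot and the scene stay as the last step left them, time stands still between calls to the robot, and variables do not carry over. Pictures are saved under pics/ and viewed, at most 10 in all, crops included, and the job is handed in when it is done.

Besides the shell and the picture viewer there is one more tool, called after "Call:" by a JSON object that holds its "method" and its "body", one argument or row to a line. arm_command: Moves the arm, as the interface text tells. Shift numbers are shares of 25 cm and turn numbers shares of 180 degrees, none past 1 either way. Its arguments: {"type":"object","properties":{"commands":{"type":"array"},"claw":{"type":"number"},"grip_force":{"type":"number"}},"required":["commands"]}

```bash
mkdir -p pics; cat > h.py <<'E'
import numpy as np, cv2
from station import *
def ray(cam,uv):
    c=calibration(cam);K=np.array(c["camera_matrix"]);T=np.array(c["extrinsics"])
    d=T[:3,:3]@np.linalg.inv(K)@np.array([uv[0],uv[1],1.]);return T[:3,3],d
def onz(cam,uv,z):
    o,d=ray(cam,uv);return o+d*(z-o[2])/d[2]
def tri(a,b):
    A=0;B=0
    for o,d in (a,b):
        d=d/np.linalg.norm(d);P=np.eye(3)-np.outer(d,d);A=A+P;B=B+P@o
    return np.linalg.solve(A,B)
E
python3 - <<'E'
from h import *
ims=[]
for c in("top","side"):
    im=grab_frame(c);cv2.imwrite(f"pics/{c}0.png",im[...,::-1])
    for q,z in(("step_top",.06),("dial",.044),("one_dot",.061),("pointer",.044),("timer_button",.035)):
        for r in spot_point(q,c)[:2]: print(c,q,round(r["score"],2),np.round(r["uv"],1),np.round(onz(c,r["uv"],z),4))
s=get_state();print(s["t"],s["eef_pos"],s["ee_rot"],s["force"])
E
```

```text
top step_top 0.65 [221.6 178.2] [0.5811 0.2266 0.06  ]
top dial 0.96 [279.4 205. ] [0.5258 0.1033 0.044 ]
top one_dot 0.7 [297.4 209.3] [0.5142 0.0633 0.061 ]
top pointer 0.84 [244.1 187. ] [0.5651 0.1809 0.044 ]
top pointer 0.72 [294.5 210.7] [0.5135 0.0705 0.044 ]Traceback (most recent call last):
  File "<stdin>", line 6, in <module>
ValueError: it knows: dial, one_dot, pointer, step_top
```

View pics/top0.png

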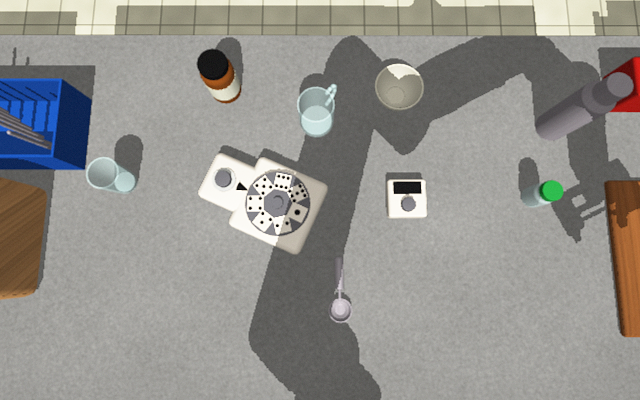

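The top picture shows the reminder's dial at about (279,203), its pointer at (242,187) and the step button at (222,178). The timer is well away at (407,200). Next I'll take the side view and a dial close-up.

```bash
python3 - <<'E'
from h import *
im=cv2.imread("pics/top0.png")
a=cv2.resize(im[145:260,190:335],None,fx=5,fy=5,interpolation=cv2.INTER_CUBIC)
cv2.imwrite("pics/crop0.png",a)
c="side";im=grab_frame(c);cv2.imwrite(f"pics/{c}0.png",im[...,::-1])
for q,z in(("step_top",.06),("dial",.044),("one_dot",.061),("pointer",.044)):
    for r in spot_point(q,c)[:2]: print(c,q,round(r["score"],2),np.round(r["uv"],1),np.round(onz(c,r["uv"],z),4), )
    if q=="step_top":print(tri(ray("top",[221.6,178.2]),ray(c,spot_point(q,c)[0]["uv"])))
s=get_state();print(s["t"],s["eef_pos"],s["ee_rot"],s["force"])
E
```

```text
side step_top 0.71 [238.7 250.6] [0.5846 0.2204 0.06  ]
[0.57982643 0.22503178 0.06631934]
side dial 0.77 [293.8 231. ] [0.5328 0.1106 0.044 ]
side one_dot 0.66 [314.4 217.8] [0.5063 0.0717 0.061 ]
side pointer 0.76 [262.2 244.8] [0.5661 0.1741 0.044 ]
0.55 [ 0.29952699 -0.60488406  0.22655287] [ 3.14159134e+00  2.12021589e-06 -2.68178674e+00] [-0.11799149  0.72960058  0.13636225]
```

View pics/side0.png

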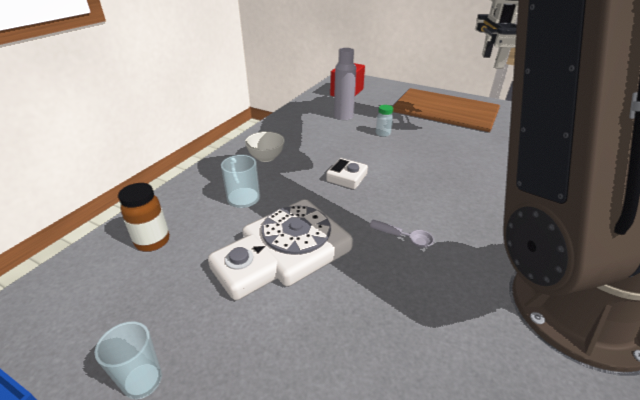

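View pics/crop0.png

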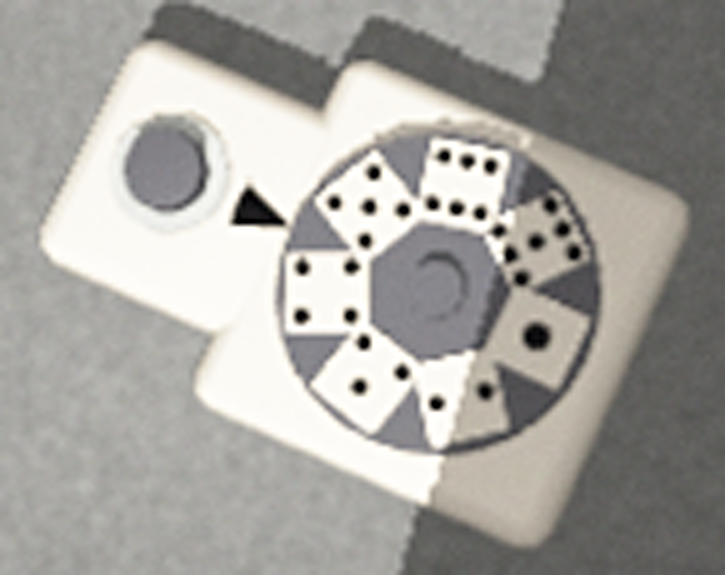

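The close-up shows the pointer lying between the four-dot cell (crop 325,293) and the five-dot cell (368,200), with one-dot on the far side. That's odd for a detented dial, so I'll check whether it has settled since. I'll also work out the move.

```bash
python3 - <<'E'
from h import *
im=grab_frame("top")[...,::-1]
cv2.imwrite("pics/crop1.png",cv2.resize(im[145:260,190:335],None,fx=5,fy=5,interpolation=cv2.INTER_CUBIC))
for n in("side0",):
    s=cv2.imread("pics/side0.png")[190:305,200:360]
    cv2.imwrite("pics/crop2.png",cv2.resize(s,None,fx=5,fy=5,interpolation=cv2.INTER_CUBIC))
print(onz("top",[223.4,177.6],.06),onz("top",[278,202.6],.061),onz("top",[247,190],.044))
# cell directions from the dial centre at cell-top height
C=onz("top",[278,202.6],.061)
f=lambda x,y,z:onz("top",[190+x/5,145+y/5],z)
for n,p,z in(("4",(325,292),.061),("5",(369,203),.061),("1",(537,336),.061),("ptr",(287,226),.044),("btn",(167,163),.06)):
    d=f(*p,z)-C;print(n,np.degrees(np.arctan2(d[1],d[0])),np.hypot(*d[:2]))
from scipy.spatial.transform import Rotation as R
st=get_state();print(R.from_euler("xyz",st["ee_rot"]).as_matrix().round(3),calibration("top")["extrinsics"])
E
```

```text
[0.58237922 0.22278058 0.06      ] [0.52838347 0.10453534 0.061     ] [0.5584884  0.17437119 0.044     ]
4 92.19047778641541 0.04871398523646622
5 40.31281343362599 0.047986557506569154
1 -116.21756045888684 0.046097686071933236
ptr 66.7208407164145 0.07506283407370508
btn 65.45656681846643 0.1299903005050357
[[-0.896 -0.444  0.   ]
 [-0.444  0.896 -0.   ]
 [-0.    -0.    -1.   ]] [[ 0.00332668 -0.98726094  0.15907474  0.40052326]
 [-0.99999272 -0.00298737  0.00237211  0.01156314]
 [-0.00186668 -0.15908148 -0.98726369  0.89285631]
 [ 0.          0.          0.          1.        ]]
```

View pics/crop1.png

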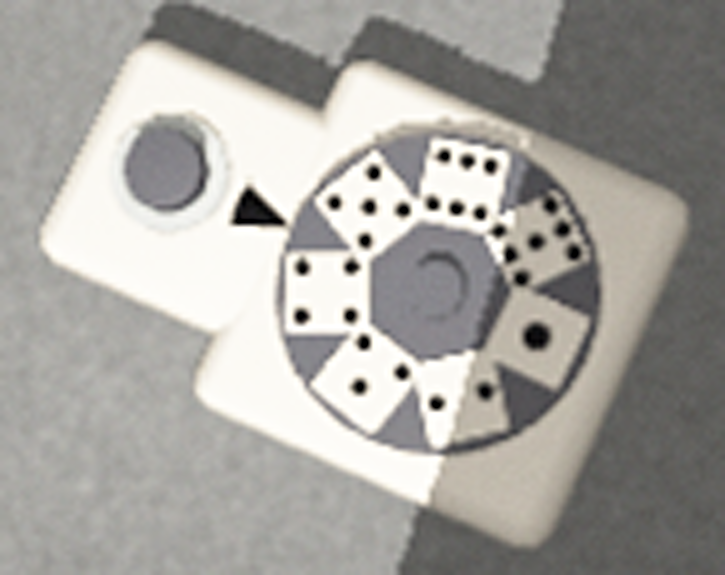

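View pics/crop2.png

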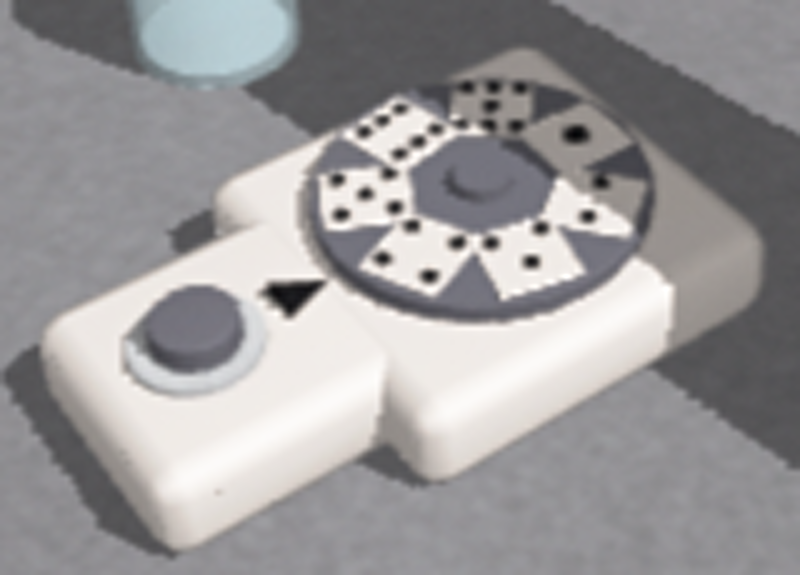

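The two crops are the same: the dial rests halfway between four and five, and the button is up. I'll close the gripper and move over the button.

Call:
{"method": "arm_command", "body": {
  "commands": [
    {"tx":-0.05,"ty":0.05},
    {"tx":-0.14,"ty":0.14},
    {"tx":-0.25,"ty":0.25},
    {"tx":-0.36,"ty":0.36},
    {"tx":-0.47,"ty":0.47},
    {"tx":-0.58,"ty":0.58},
    {"tx":-0.69,"ty":0.69},
    {"tx":-0.8,"ty":0.8}
  ],
  "claw": 0
}}

```text
invalid input
```

Call:
{"method": "arm_command", "body": {
  "commands": [
    {"tx":-0.11,"ty":0.11},
    {"tx":-0.22,"ty":0.22},
    {"tx":-0.33,"ty":0.33},
    {"tx":-0.44,"ty":0.44},
    {"tx":-0.55,"ty":0.55},
    {"tx":-0.66,"ty":0.66},
    {"tx":-0.77,"ty":0.77},
    {"tx":-0.88,"ty":0.88}
  ]
}}

```text
invalid input
```

Call:
{"method": "arm_command", "body": {
  "commands": [
    {"tx":-0.11,"ty":0.11},
    {"tx":-0.22,"ty":0.22,"tz":0.03},
    {"tx":-0.33,"ty":0.33,"tz":0.08},
    {"tx":-0.44,"ty":0.44,"tz":0.14},
    {"tx":-0.55,"ty":0.54,"tz":0.2},
    {"tx":-0.65,"ty":0.63,"tz":0.26},
    {"tx":-0.73,"ty":0.71,"tz":0.32},
    {"tx":-0.78,"ty":0.76,"tz":0.36}
  ]
}}

```text
invalid input
```

```bash
python3 - <<'E'
from h import *
from scipy.spatial.transform import Rotation as R
s=get_state();M=R.from_euler("xyz",s["ee_rot"]).as_matrix()
print(s["t"],s["eef_pos"],s["ee_rot"],s["force"],s["width"])
print((M.T@(np.array([.582,.223,.07])-s["eef_pos"]))/.25)
E
```

```text
0.6 [ 0.29948291 -0.60489528  0.22656987] [-3.14157295e+00  1.52173832e-06 -2.68184114e+00] [-0.85933403  0.6340257   0.428148  ] 0.08770342575606879
[-2.48215702  2.46628802  0.62623468]
```

The rows probably need all four numbers, so I'll send full ones.

Call:
{"method": "arm_command", "body": {
  "commands": [
    {"tx":-0.05,"ty":0.05,"tz":0,"twist":0},
    {"tx":-0.14,"ty":0.14,"tz":0,"twist":0},
    {"tx":-0.25,"ty":0.25,"tz":0,"twist":0},
    {"tx":-0.36,"ty":0.36,"tz":0,"twist":0},
    {"tx":-0.47,"ty":0.47,"tz":0,"twist":0},
    {"tx":-0.58,"ty":0.58,"tz":0,"twist":0},
    {"tx":-0.69,"ty":0.69,"tz":0,"twist":0},
    {"tx":-0.8,"ty":0.8,"tz":0,"twist":0}
  ],
  "claw": 0
}}

```text
t: 1.27
eef_pos: [0.3902, -0.3352, 0.2268]
ee_rot: [-3.141, 0.001, -2.682]
force: [0.8, -0.0, 0.2]
width: 0.0398
gripper_force: 0.0
```

Call:
{"method": "arm_command", "body": {
  "commands": [
    {"tx":-0.11,"ty":0.11,"tz":0,"twist":0},
    {"tx":-0.22,"ty":0.22,"tz":0,"twist":0},
    {"tx":-0.33,"ty":0.33,"tz":0,"twist":0},
    {"tx":-0.44,"ty":0.44,"tz":0,"twist":0},
    {"tx":-0.55,"ty":0.55,"tz":0,"twist":0},
    {"tx":-0.66,"ty":0.66,"tz":0,"twist":0},
    {"tx":-0.77,"ty":0.77,"tz":0,"twist":0},
    {"tx":-0.88,"ty":0.88,"tz":0,"twist":0}
  ]
}}

```text
t: 1.93
eef_pos: [0.4898, -0.0401, 0.2271]
ee_rot: [-3.141, 0.001, -2.682]
force: [1.5, -0.3, 0.5]
width: 0.0005
gripper_force: 0.0
```

Call:
{"method": "arm_command", "body": {
  "commands": [
    {"tx":-0.11,"ty":0.11,"tz":0,"twist":0},
    {"tx":-0.22,"ty":0.22,"tz":0.03,"twist":0},
    {"tx":-0.33,"ty":0.33,"tz":0.08,"twist":0},
    {"tx":-0.44,"ty":0.44,"tz":0.14,"twist":0},
    {"tx":-0.55,"ty":0.54,"tz":0.2,"twist":0},
    {"tx":-0.65,"ty":0.63,"tz":0.26,"twist":0},
    {"tx":-0.73,"ty":0.71,"tz":0.32,"twist":0},
    {"tx":-0.78,"ty":0.76,"tz":0.36,"twist":0}
  ]
}}

```text
t: 2.6
eef_pos: [0.5803, 0.2173, 0.1348]
ee_rot: [-3.142, -0.001, -2.68]
force: [-0.4, -0.6, 0.4]
width: 0.0007
gripper_force: 0.0
```

```bash
python3 - <<'E'
from h import *
from scipy.spatial.transform import Rotation as R
im=grab_frame("side");cv2.imwrite("pics/side1.png",cv2.resize(im[150:310,180:380,::-1],None,fx=3,fy=3))
s=get_state();M=R.from_euler("xyz",s["ee_rot"]).as_matrix()
print(s["t"],s["eef_pos"],s["ee_rot"],s["force"],s["width"])
print((M.T@(np.array([.582,.223,.065])-s["eef_pos"]))/.25)
E
```

```text
2.65 [0.58034185 0.21855925 0.13287565] [-3.14143163e+00 -2.64683154e-03 -2.67982653e+00] [ 1.97753517  1.47840394 -1.127134  ] 0.0005573140427880875
[-0.01457048  0.01299131  0.27146289]
```

View pics/side1.png

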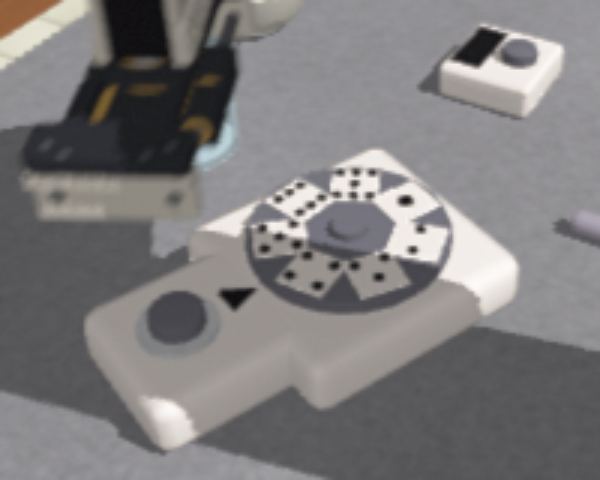

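The gripper hangs above and left of the button at crop (120,200). I'll check where the TCP projects before going down.

```bash
python3 - <<'E'
from h import *
s=get_state();p=np.array(s["eef_pos"]);print(p)
def proj(c,P):
    k=calibration(c);T=np.linalg.inv(k["extrinsics"]);q=np.array(k["camera_matrix"])@(T[:3,:3]@P+T[:3,3]);return q[:2]/q[2]
for P in(p,p+[0,0,.0472],np.array([.582,.223,.06])):
    u=proj("side",P);print("side",u,"crop",(u-[180,150])*3,"top",proj("top",P))
u=spot_point("step_top","side");print([(r["score"],r["uv"],onz("side",r["uv"],.06)) for r in u[:1]])
im=grab_frame("top");cv2.imwrite("pics/top1.png",cv2.resize(im[100:260,150:350,::-1],None,fx=3,fy=3))
E
```

```text
[0.58034185 0.21855925 0.13287565]
side [236.16993115 220.86703407] crop [168.50979344 212.60110221] top [216.43193635 170.65664827]
side [232.56835912 199.3247577 ] crop [157.70507735 147.9742731 ] top [209.73706752 164.72763514]
side [238.95489882 251.97108454] crop [176.86469646 305.91325363] top [223.29015495 177.77286274]
[(0.82, [240.3, 252.8], array([0.57848844, 0.22351887, 0.06      ]))]
```

View pics/top1.png

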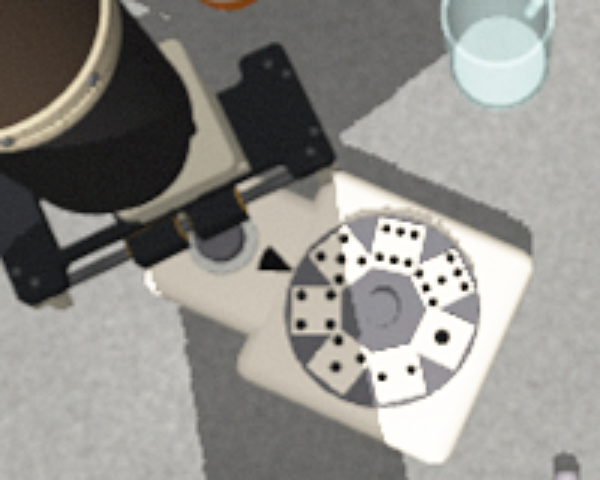

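```bash
python3 - <<'E'
from h import *
from scipy.spatial.transform import Rotation as R
s=get_state();p=np.array(s["eef_pos"]);M=R.from_euler("xyz",s["ee_rot"]).as_matrix();print(s["t"])
k=calibration("side");T=np.linalg.inv(k["extrinsics"])
for x in(-.039,.039):
  for y in(-.097,.097):
    q=np.array(k["camera_matrix"])@(T[:3,:3]@(p+M@[x,y,-.066])+T[:3,3]);print(x,y,(q[:2]/q[2]-[180,150])*3)
print(M.T@(np.array([.5815,.223,.064])-p)/.25)
E
```

```text
2.75
-0.039 -0.097 [128.68849468  21.98828034]
-0.039 0.097 [ 31.60831532 231.24892984]
0.039 -0.097 [254.70773037  24.31835627]
0.039 0.097 [193.68335943 234.8841142 ]
[-0.02115878  0.02353282  0.28427933]
```

The bar in the side view is the near end of the gripper body, as its projection matches. The TCP is where it should be, so I'll go down to just above the button.

Call:
{"method": "arm_command", "body": {
  "commands": [
    {"tx":-0.01,"ty":0.01,"tz":0.05,"twist":0},
    {"tx":-0.02,"ty":0.02,"tz":0.1,"twist":0},
    {"tx":-0.02,"ty":0.02,"tz":0.15,"twist":0},
    {"tx":-0.02,"ty":0.02,"tz":0.19,"twist":0},
    {"tx":-0.02,"ty":0.02,"tz":0.22,"twist":0},
    {"tx":-0.02,"ty":0.02,"tz":0.24,"twist":0},
    {"tx":-0.02,"ty":0.02,"tz":0.24,"twist":0},
    {"tx":-0.02,"ty":0.02,"tz":0.24,"twist":0}
  ]
}}

```text
t: 3.42
eef_pos: [0.5823, 0.2212, 0.0766]
ee_rot: [-3.141, -0.0, -2.682]
force: [1.0, 0.5, 0.4]
width: 0.0005
gripper_force: 0.0
```

```bash
python3 - <<'E'
from h import *
s=get_state();print(s["t"],s["eef_pos"],s["ee_rot"],s["force"])
E
```

```text
3.4167 [0.58231255 0.22116254 0.07661613] [-3.14140304e+00 -7.56795535e-05 -2.68192024e+00] [0.96168586 0.5263273  0.42355684]
```

Call:
{"method": "arm_command", "body": {
  "commands": [
    {"tx":0,"ty":0.004,"tz":0.03,"twist":0},
    {"tx":0,"ty":0.006,"tz":0.05,"twist":0},
    {"tx":0,"ty":0.006,"tz":0.062,"twist":0},
    {"tx":0,"ty":0.006,"tz":0.072,"twist":0},
    {"tx":0,"ty":0.006,"tz":0.082,"twist":0},
    {"tx":0,"ty":0.006,"tz":0.092,"twist":0},
    {"tx":0,"ty":0.006,"tz":0.102,"twist":0},
    {"tx":0,"ty":0.006,"tz":0.11,"twist":0}
  ]
}}

```text
t: 4.08
eef_pos: [0.5815, 0.2227, 0.0489]
ee_rot: [3.142, -0.0, -2.682]
force: [-1.5, 0.6, 1.4]
width: 0.0003
gripper_force: 0.8
```

Call:
{"method": "arm_command", "body": {
  "commands": [
    {"tx":0,"ty":0,"tz":0.002,"twist":0},
    {"tx":0,"ty":0,"tz":0.004,"twist":0},
    {"tx":0,"ty":0,"tz":0.006,"twist":0},
    {"tx":0,"ty":0,"tz":0.006,"twist":0},
    {"tx":0,"ty":0,"tz":0.006,"twist":0},
    {"tx":0,"ty":0,"tz":0.006,"twist":0},
    {"tx":0,"ty":0,"tz":0.006,"twist":0},
    {"tx":0,"ty":0,"tz":0.006,"twist":0}
  ]
}}

```text
t: 4.75
eef_pos: [0.5815, 0.2227, 0.0483]
ee_rot: [-3.142, 0.0, -2.682]
force: [-3.5, -0.5, 6.2]
width: 0.0004
gripper_force: 3.2
```

Call:
{"method": "arm_command", "body": {
  "commands": [
    {"tx":0,"ty":0,"tz":0.002,"twist":0},
    {"tx":0,"ty":0,"tz":0.003,"twist":0},
    {"tx":0,"ty":0,"tz":0.004,"twist":0},
    {"tx":0,"ty":0,"tz":0.004,"twist":0},
    {"tx":0,"ty":0,"tz":0.004,"twist":0},
    {"tx":0,"ty":0,"tz":0.004,"twist":0},
    {"tx":0,"ty":0,"tz":0.004,"twist":0},
    {"tx":0,"ty":0,"tz":0.004,"twist":0}
  ]
}}

```text
t: 5.42
eef_pos: [0.5816, 0.2227, 0.0481]
ee_rot: [-3.141, 0.001, -2.681]
force: [-5.7, -0.1, 12.7]
width: 0.0003
gripper_force: 6.5
```

Call:
{"method": "arm_command", "body": {
  "commands": [
    {"tx":0,"ty":0,"tz":-0.014,"twist":0},
    {"tx":0,"ty":0,"tz":-0.024,"twist":0},
    {"tx":0,"ty":0,"tz":-0.034,"twist":0},
    {"tx":0,"ty":0,"tz":-0.044,"twist":0},
    {"tx":0,"ty":0,"tz":-0.054,"twist":0},
    {"tx":0,"ty":0,"tz":-0.064,"twist":0},
    {"tx":0,"ty":0,"tz":-0.08,"twist":0},
    {"tx":0,"ty":0,"tz":-0.08,"twist":0}
  ]
}}

```text
t: 6.08
eef_pos: [0.582, 0.223, 0.0673]
ee_rot: [3.142, 0.001, -2.682]
force: [-0.2, -0.4, 0.5]
width: 0.0002
gripper_force: 0.0
```

```bash
python3 - <<'E'
from h import *
im=grab_frame("top");cv2.imwrite("pics/top2.png",cv2.resize(im[150:260,190:340,::-1],None,fx=4,fy=4,interpolation=cv2.INTER_CUBIC))
s=get_state();print(s["t"],s["eef_pos"],s["force"])
C=onz("top",[278,202.6],.061)
for r in spot_point("one_dot","top")[:2]:
    d=onz("top",r["uv"],.061)-C;print(r["score"],r["uv"],np.degrees(np.arctan2(d[1],d[0])),np.hypot(*d[:2]))
E
```

```text
6.1333 [0.58187148 0.22289704 0.06702538] [-0.15306312  0.32866413  0.43363918]
0.7 [298.0, 200.6] -84.03952580114002 0.04254099123063257
```

View pics/top2.png

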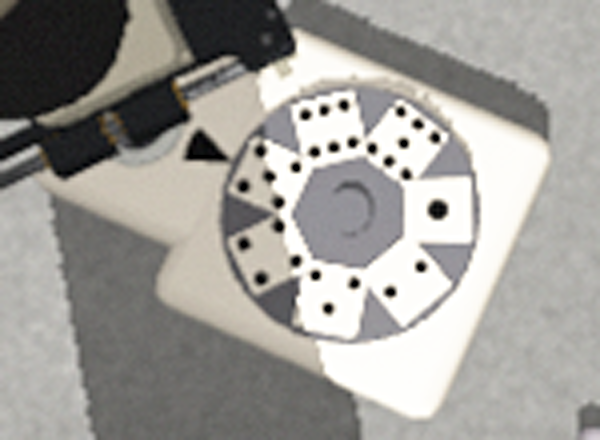

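The dial has moved on about half a cell and five dots now sit centred at the pointer: cell at crop (262,175), pointer tip at (225,158). Three more presses are needed, and I'll check after the next one.

Call:
{"method": "arm_command", "body": {
  "commands": [
    {"tx":0,"ty":0,"tz":0.02,"twist":0},
    {"tx":0,"ty":0,"tz":0.03,"twist":0},
    {"tx":0,"ty":0,"tz":0.04,"twist":0},
    {"tx":0,"ty":0,"tz":0.05,"twist":0},
    {"tx":0,"ty":0,"tz":0.06,"twist":0},
    {"tx":0,"ty":0,"tz":0.07,"twist":0},
    {"tx":0,"ty":0,"tz":0.077,"twist":0},
    {"tx":0,"ty":0,"tz":0.08,"twist":0}
  ]
}}

```text
t: 6.85
eef_pos: [0.5817, 0.2227, 0.048]
ee_rot: [-3.141, 0.0, -2.681]
force: [-7.0, -0.7, 20.2]
width: 0.0004
gripper_force: 9.8
```

Call:
{"method": "arm_command", "body": {
  "commands": [
    {"tx":0,"ty":0,"tz":0,"twist":0},
    {"tx":0,"ty":0,"tz":0,"twist":0},
    {"tx":0,"ty":0,"tz":0,"twist":0},
    {"tx":0,"ty":0,"tz":0,"twist":0},
    {"tx":0,"ty":0,"tz":-0.01,"twist":0},
    {"tx":0,"ty":0,"tz":-0.02,"twist":0},
    {"tx":0,"ty":0,"tz":-0.03,"twist":0},
    {"tx":0,"ty":0,"tz":-0.04,"twist":0}
  ]
}}

```text
t: 7.52
eef_pos: [0.5815, 0.2227, 0.0565]
ee_rot: [3.142, -0.0, -2.682]
force: [-0.6, 1.6, 0.2]
width: 0.0004
gripper_force: 0.5
```

Call:
{"method": "arm_command", "body": {
  "commands": [
    {"tx":0,"ty":0,"tz":-0.01,"twist":0},
    {"tx":0,"ty":0,"tz":-0.02,"twist":0},
    {"tx":0,"ty":0,"tz":-0.03,"twist":0},
    {"tx":0,"ty":0,"tz":-0.04,"twist":0},
    {"tx":0,"ty":0,"tz":-0.04,"twist":0},
    {"tx":0,"ty":0,"tz":-0.04,"twist":0},
    {"tx":0,"ty":0,"tz":-0.04,"twist":0},
    {"tx":0,"ty":0,"tz":-0.04,"twist":0}
  ]
}}

```text
t: 8.18
eef_pos: [0.5814, 0.2226, 0.0664]
ee_rot: [-3.142, -0.0, -2.682]
force: [-0.2, 0.2, -1.1]
width: 0.0004
gripper_force: 0.0
```

```bash
python3 - <<'E'
from h import *
im=grab_frame("top");cv2.imwrite("pics/top3.png",cv2.resize(im[150:260,190:340,::-1],None,fx=4,fy=4,interpolation=cv2.INTER_CUBIC))
s=get_state();print(s["t"],s["eef_pos"],s["force"])
C=onz("top",[278,202.6],.061)
for r in spot_point("one_dot","top")[:2]:
    d=onz("top",r["uv"],.061)-C;print(r["score"],r["uv"],np.degrees(np.arctan2(d[1],d[0])),np.hypot(*d[:2]))
E
```

```text
8.2333 [0.58143639 0.22263598 0.06636914] [-0.59585162 -0.0903029   0.44140279]
0.68 [289.5, 184.4] -31.090286064130648 0.04596380226452042
```

View pics/top3.png

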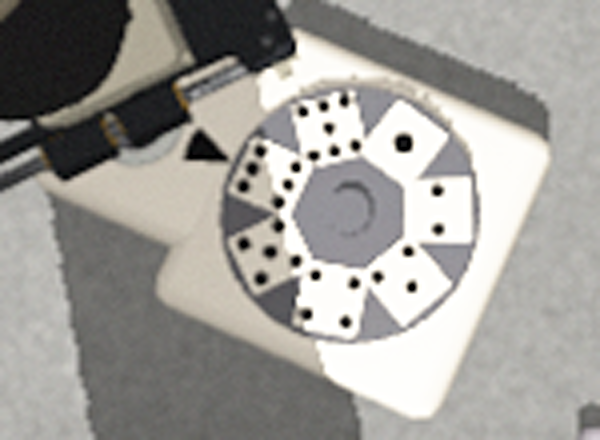

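Six dots are at the pointer (cell at crop 262,175), so a press moves one full cell. Two more presses to go.

Call:
{"method": "arm_command", "body": {
  "commands": [
    {"tx":0,"ty":0,"tz":0.02,"twist":0},
    {"tx":0,"ty":0,"tz":0.03,"twist":0},
    {"tx":0,"ty":0,"tz":0.04,"twist":0},
    {"tx":0,"ty":0,"tz":0.05,"twist":0},
    {"tx":0,"ty":0,"tz":0.06,"twist":0},
    {"tx":0,"ty":0,"tz":0.07,"twist":0},
    {"tx":0,"ty":0,"tz":0.077,"twist":0},
    {"tx":0,"ty":0,"tz":0.08,"twist":0}
  ]
}}

```text
t: 8.95
eef_pos: [0.5817, 0.2228, 0.048]
ee_rot: [-3.141, 0.0, -2.681]
force: [-7.3, -0.4, 19.7]
width: 0.0001
gripper_force: 9.7
```

Call:
{"method": "arm_command", "body": {
  "commands": [
    {"tx":0,"ty":0,"tz":0,"twist":0},
    {"tx":0,"ty":0,"tz":0,"twist":0},
    {"tx":0,"ty":0,"tz":0,"twist":0},
    {"tx":0,"ty":0,"tz":0,"twist":0},
    {"tx":0,"ty":0,"tz":-0.01,"twist":0},
    {"tx":0,"ty":0,"tz":-0.02,"twist":0},
    {"tx":0,"ty":0,"tz":-0.03,"twist":0},
    {"tx":0,"ty":0,"tz":-0.04,"twist":0}
  ]
}}

```text
t: 9.62
eef_pos: [0.5816, 0.2228, 0.0566]
ee_rot: [3.142, -0.0, -2.682]
force: [-0.1, 0.9, 0.3]
width: 0.0003
gripper_force: 0.5
```

Call:
{"method": "arm_command", "body": {
  "commands": [
    {"tx":0,"ty":0,"tz":-0.01,"twist":0},
    {"tx":0,"ty":0,"tz":-0.02,"twist":0},
    {"tx":0,"ty":0,"tz":-0.03,"twist":0},
    {"tx":0,"ty":0,"tz":-0.04,"twist":0},
    {"tx":0,"ty":0,"tz":-0.04,"twist":0},
    {"tx":0,"ty":0,"tz":-0.04,"twist":0},
    {"tx":0,"ty":0,"tz":-0.04,"twist":0},
    {"tx":0,"ty":0,"tz":-0.04,"twist":0}
  ]
}}

```text
t: 10.28
eef_pos: [0.5814, 0.2227, 0.0664]
ee_rot: [-3.142, -0.0, -2.682]
force: [-0.3, 0.4, -0.7]
width: 0.0005
gripper_force: 0.0
```

```bash
python3 - <<'E'
from h import *
grab_frame("top")
C=onz("top",[278,202.6],.061)
for r in spot_point("one_dot","top")[:2]:
    d=onz("top",r["uv"],.061)-C;print(r["score"],r["uv"],np.degrees(np.arctan2(d[1],d[0])),np.hypot(*d[:2]))
E
```

```text
0.79 [268.1, 182.4] 26.830020093216472 0.04883711526532922
```

The reading is 12° over the expected angle, which could be network noise. I'll check the dial's 7-fold phase against the previous picture, where a cell was centred.

```bash
cat >> h.py <<'E'
def phase(g,s,ox,oy):
    k=calibration("top");T=np.linalg.inv(k["extrinsics"]);K=np.array(k["camera_matrix"]);C=onz("top",[278,202.6],.061)
    a=np.radians(np.arange(0,360,.5));z=0
    for r in(.052,.056,.06):
        P=np.c_[C[0]+r*np.cos(a),C[1]+r*np.sin(a),0*a+.061];q=(K@(T[:3,:3]@P.T+T[:3,3:])).T;u=q[:,:2]/q[:,2:]
        m=np.float32((u-[ox,oy])*s+(s-1)/2)
        v=cv2.remap(g,m[:,:1],m[:,1:],cv2.INTER_LINEAR)[:,0].astype(float);z+=(v*np.exp(-7j*a)).sum()
    return -np.degrees(np.angle(z))/7
E
python3 - <<'E'
from h import *
for n in("top2","top3"):print(n,phase(cv2.imread(f"pics/{n}.png",0),4,190,150))
print("start",phase(cv2.imread("pics/top0.png",0),1,0,0))
im=grab_frame("top");cv2.imwrite("pics/top4.png",im[...,::-1])
print("now",phase(cv2.imread("pics/top4.png",0),1,0,0))
E
```

```text
top2 13.846815047371319
top3 14.05421563401806
start -13.16252726719702
now 14.109062847182757
```

The dial is centred (phase 14.1°, as before; the start was about half a cell off). Now the last press, and a retreat upward.

Call:
{"method": "arm_command", "body": {
  "commands": [
    {"tx":0,"ty":0,"tz":0.02,"twist":0},
    {"tx":0,"ty":0,"tz":0.03,"twist":0},
    {"tx":0,"ty":0,"tz":0.04,"twist":0},
    {"tx":0,"ty":0,"tz":0.05,"twist":0},
    {"tx":0,"ty":0,"tz":0.06,"twist":0},
    {"tx":0,"ty":0,"tz":0.07,"twist":0},
    {"tx":0,"ty":0,"tz":0.077,"twist":0},
    {"tx":0,"ty":0,"tz":0.08,"twist":0}
  ]
}}

```text
t: 11.1
eef_pos: [0.5817, 0.2228, 0.048]
ee_rot: [-3.141, 0.0, -2.681]
force: [-6.2, -0.2, 19.1]
width: 0.0002
gripper_force: 9.6
```

Call:
{"method": "arm_command", "body": {
  "commands": [
    {"tx":0,"ty":0,"tz":0,"twist":0},
    {"tx":0,"ty":0,"tz":0,"twist":0},
    {"tx":0,"ty":0,"tz":0,"twist":0},
    {"tx":0,"ty":0,"tz":0,"twist":0},
    {"tx":0,"ty":0,"tz":-0.01,"twist":0},
    {"tx":0,"ty":0,"tz":-0.02,"twist":0},
    {"tx":0,"ty":0,"tz":-0.03,"twist":0},
    {"tx":0,"ty":0,"tz":-0.04,"twist":0}
  ]
}}

```text
t: 11.77
eef_pos: [0.5816, 0.2228, 0.0566]
ee_rot: [3.142, 0.0, -2.682]
force: [-0.5, 1.7, 1.0]
width: 0.0004
gripper_force: 0.5
```

Call:
{"method": "arm_command", "body": {
  "commands": [
    {"tx":0,"ty":0,"tz":-0.01,"twist":0},
    {"tx":0,"ty":0,"tz":-0.02,"twist":0},
    {"tx":0,"ty":0,"tz":-0.03,"twist":0},
    {"tx":0,"ty":0,"tz":-0.05,"twist":0},
    {"tx":0,"ty":0,"tz":-0.1,"twist":0},
    {"tx":0,"ty":0,"tz":-0.15,"twist":0},
    {"tx":0,"ty":0,"tz":-0.18,"twist":0},
    {"tx":0,"ty":0,"tz":-0.2,"twist":0}
  ]
}}

```text
t: 12.43
eef_pos: [0.5819, 0.2229, 0.1078]
ee_rot: [3.141, 0.001, -2.682]
force: [0.3, -0.4, -0.6]
width: 0.0005
gripper_force: 0.0
```

```bash
python3 - <<'E'
from h import *
im=grab_frame("top");cv2.imwrite("pics/top5f.png",im[...,::-1])
print(phase(cv2.imread("pics/top5f.png",0),1,0,0))
a=cv2.resize(im[150:260,190:340,::-1],(600,440))[:, :400]
b=cv2.resize(grab_frame("side")[180:290,210:310,::-1],(400,440))
cv2.imwrite("pics/fin.png",np.hstack([a,b]))
s=get_state();print(s["t"],s["eef_pos"],s["force"])
E
```

```text
15.742053428381997
12.5333 [0.58189714 0.22293756 0.10748852] [ 0.03309509 -0.00421904 -0.43421755]
```

View pics/fin.png

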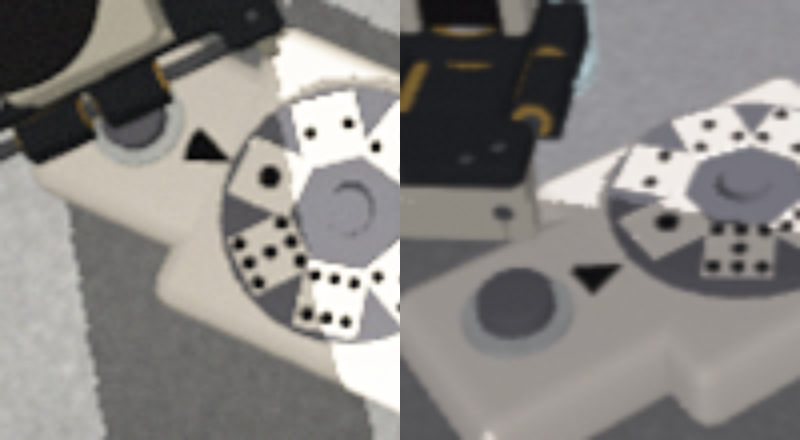

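The one-dot cell (270,178 left, 667,222 right) is at the pointer in both views, the button is up, and the robot touches nothing. I'm handing the job in.

```bash
python3 -c "
from station import job_done;print(job_done())"
```

```text
the job is handed in; nothing more can be done
None
```

The one-dot cell is at the pointer after four presses, with the step button back up, the dial and timer never touched, and the job handed in at about 12.5 s.

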